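Set the sprung slicing gauge to the marked length

ROBOT

A 7-joint arm with a two-finger parallel gripper is mounted at the origin on a cart in front of the work surface, level with it; the furniture and walls round the work are solid. World frame = base frame: x ahead of the robot, y to its left, z up, the work surface at z = 0. Lengths are in m, angles in rad, forces in N, time in s.
With the tool pointing down it reaches from about 0.35 to 0.9 m from the base axis. Payload 19.9 kg.
Tool frame: the origin (TCP) lies between the finger pads; the fingertips stand 19 mm ahead of it and the grasp point (between the pads) is the TCP; z points along the fingers, y is the line along which they close (so a half turn about z gives the same grasp; the last joint's range is limited). The gripper opens to 94 mm and grips with 3 to 60 N. Pads are 16 mm wide; open, the fingers measure 119 mm over their backs; the gripper's body (75 mm by 177 mm) begins 78 mm behind the grasp point.
Start: joints at [-1.345, 0.417, -0.01, 1.614, 0.005, 1.111, -0.053], TCP at [0.165, 0.603, 0.224] pointing down, gripper open.
Joint ranges: [-2.81, 2.81], [-0.39, 2.02], [-1.27, 1.25], [0.06, 2.57], [-1.19, 4.33], [0.19, 2], [-2.82, 2.82]. Speed limits (rad/s): [1.89, 1.89, 2.39, 2.39, 3.01, 3.01, 3.01].

INTERFACE

Orientations are given as a 3x3 rotation matrix whose columns are the frame's x, y, z axes.
In Python, from rig import robot gives the robot as it stands. Calls block until the motion is done:
- robot.move_ptp(position, orientation): joint-space move of the TCP to a pose.
- robot.move_linear(position, velocity=0.15, frame=None, threshold=None): straight line of the TCP; frame=None keeps the orientation; velocity is the mean speed in m/s. With threshold (N) it stops when the force on the tool has changed by that much, and returns True; else False.
- robot.goto_joints(angles): joint-space move.
- robot.gripper_to(opening): finger opening in m; the grip force is fixed at half the most; returns when the fingers have stopped.
- robot.pause(seconds).
- robot.ik(position, orientation): joint angles nearest the present ones, or None.
- robot.get_state(): the state.
- robot.grab_frame(name): name is "side" or "top" or "wrist"; returns the picture (400x640x3 uint8, red, green, blue); there is no depth.
- robot.camera_info(name): a dict with "fx", "fy", "cx", "cy" (pixels), "rvec" (rotation vector, rad) and "tvec" (3), from world to camera coordinates, as OpenCV has them. Camera axes: x right, y down, z forward; pixel columns grow to the right and rows downward; lengths in m; the calibration is good to about 2 mm. A picture is of the moment at which its call begins: read the wrist's pose just before it. camera_info takes no time and is no camera call; for the wrist camera it gives the pose at the moment of the call.
A pose or a line that the arm cannot do raises robot.PlanningError and nothing moves.
- robot.sign_off(): hands the job in; it is judged then, once.
The state is a dict: "time": time; "qpos": joint angles; "joint_vel": joint speeds; "effort": joint torques, N m; "ee_pos": TCP position; "tool_rot": TCP orientation; "force": force on the tool from outside, world axes, zero at the start; "moment": the same for the moment, N m; "opening": finger opening in m; "grasp_force": force on a finger pad.
Only numpy, scipy, OpenCV 4.12 (cv2) and the standard library are available. Lean on these libraries where they do the work, as an engineer would, in place of code of your own. Each camera call takes 0.05 s, during which the arm holds its last target. There are 200 camera calls.

TASK

Set the bread-slicing gauge to the marked length: draw its black knob out against the spring to the upright steel fin, find by feel the notch that belongs to that mark, and shift the knob fully sideways toward the bread trough so that the catch sits in it. Let go so that the gauge stays hooked there, never letting it snap back, and leave the roll, the sugar shaker and the jam jar where they stand.

Things in the scene. Friction and masses are not known exactly. Their poses are not given: they have to be found in the camera images.
- slice_guide: Fixed bread-slicing guide: light wooden board 255 (x) x 175 (y) x 15 mm; origin under its centre, own x along the slide, z up. On it an aluminium gauge housing, own x -110 to 62 mm, own y -58 to 12 mm, cover top z = 43 mm, with a long slot; on the +y side an open bread trough with an outer wooden wall (own y 78.5 to 86.5 mm, top z = 54 mm).
- notches (a point): Point on the housing's cover over the hidden catch plate. Under the cover, on the slot's +y side, it has three notches 30 mm apart along x, one per mark. Each is 11 mm wide and takes the knob's 8 mm round, flat-ended nose. The plate is fixed, but sits off: all notches are shifted together along x by up to 9 mm either way from their marks; this can only be felt.
- knob (a point): Grip point on the axis of the upright black round knob (22 mm across, z = 49 to 91 mm over the worktop), at z = 75 mm. Home: own x = 38, y = -28 mm of slice_guide. It is drawn along the guide's -x against the spring, shifted along its +y. Under it a steel flange 34 mm across (top z = 49.5 mm).
- stop_plate (a point): Middle of the steel stop plate in the trough, 6 x 52 x 34 mm, top z = 52 mm, 76 mm to +y of the slot; a thin arm (top z = 47 mm) joins it to the slide, so it is drawn along with the knob but is not shifted sideways.
- pointer (a point): Tip of the steel pointer of the slide, z = 45 mm, at the same own x as the knob; it moves with the slide.
- marker: The mark: upright steel fin 12 mm (across) x 5 mm x 44 mm tall (top z = 59 mm) on a small foot, fixed on the board's -y edge; origin at the middle of its foot. Two low round studs 10 mm across and 5 mm high stand at the two other notches. The gauge is at the mark when pointer and fin have the same own x of slice_guide.
- gauge (a joint): How far the slide is drawn out toward the guide's -x, m: 0 home, stop at 0.125. Spring pulls it home with 7.8 N plus 60 N/m. The marks are at 0.045, 0.075 and 0.105.
- catch (a joint): Sideways shift of the knob toward the guide's +y, m: 0 in the slot's middle, 0.011 fully in a notch; between notches it meets solid metal at about 0.002. No spring, light friction (under 1 N); once the nose is in a notch, the slide's spring holds it there.
- oat_roll: Bystander: round oat roll 87x96x47 mm, origin under its centre.
- sugar_shaker: Bystander: sugar shaker 44 mm across, 90 mm tall, origin under its centre.
- jam_jar: Bystander: jam jar 72 mm across, 102 mm tall, origin under its centre.

How it is judged:
By the outcome, as a careful person would: the job done as asked, in the order asked, and still so for the second after the job is handed in, with the robot touching nothing.
It also fails if it takes over 45 s, if anything falls off the work surface, if the arm or the gripper's body presses on something with over 40 N, if the wrist force passes 120 N, or if a joint passes its speed limit or range.

## Working session

There is one attempt and no reset: what is moved stays moved. The work goes in short steps, each a Python script; the robot and the scene stay as the last script left them, time stands still between calls to the robot, and variables do not carry over. Pictures are saved under pics/ and viewed, at most 10 in all, crops included, and the job is handed in when it is done.

```bash
ls; mkdir -p pics; python3 - <<'E'
from rig import robot
import cv2
for n in("top","side"):
    im=robot.grab_frame(n); cv2.imwrite(f"pics/{n}0.png",im[:,:,::-1]); c=robot.camera_info(n); print(n,{k:c[k] for k in c})
s=robot.get_state();print(s["time"],s["ee_pos"],s["force"])
E
```

```text
pics
top {'fx': 451.5278018786371, 'fy': 451.5278018786371, 'cx': 320.07111241812555, 'cy': 202.4296698408792, 'rvec': array([ 2.1963903 , -2.15504293,  0.04474177]), 'tvec': array([-0.1496271 ,  0.45249245,  1.19837012])}
side {'fx': 513.6664053982107, 'fy': 513.6664053982107, 'cx': 307.3453019443782, 'cy': 196.56356248638312, 'rvec': array([ 2.07236909,  0.0156129 , -0.02728163]), 'tvec': array([-0.45510863, -0.00351316,  1.42491037])}
0.1 [0.16532552 0.60243599 0.22390712] [-0.18739403 -0.24962956  0.56440816]
```

View pics/top0.png

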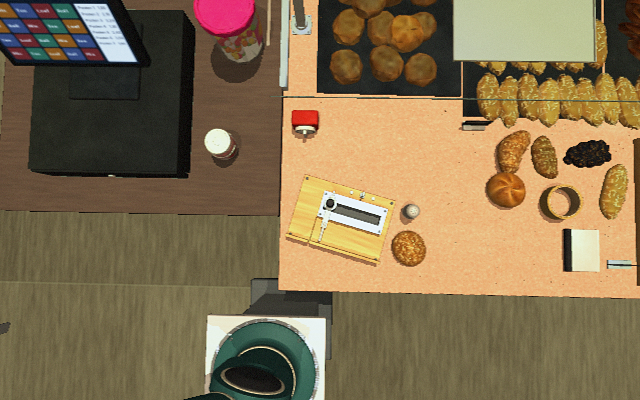

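View pics/side0.png

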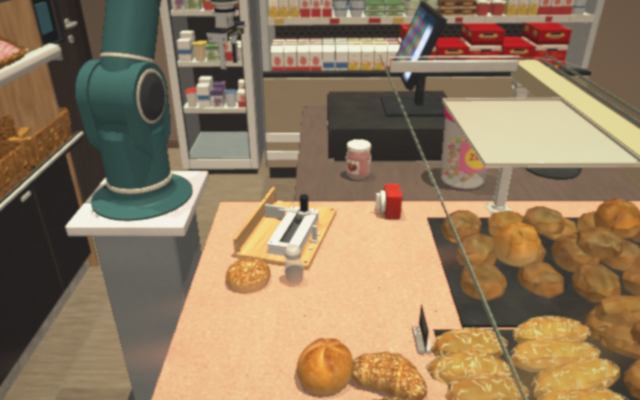

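Both views show the guide: in the top image the board spans about (287–397, 175–264) with the knob at about (330,203). Next I'll enlarge both.

```bash
python3 - <<'E'
import cv2
a=cv2.imread("pics/top0.png")[165:275,280:430]; cv2.imwrite("pics/topc.png",cv2.resize(a,None,fx=5,fy=5,interpolation=cv2.INTER_CUBIC))
a=cv2.imread("pics/side0.png")[180:300,220:345]; cv2.imwrite("pics/sidec.png",cv2.resize(a,None,fx=5,fy=5,interpolation=cv2.INTER_CUBIC)[:, :])
E
```

```text
(no output)
```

View pics/topc.png

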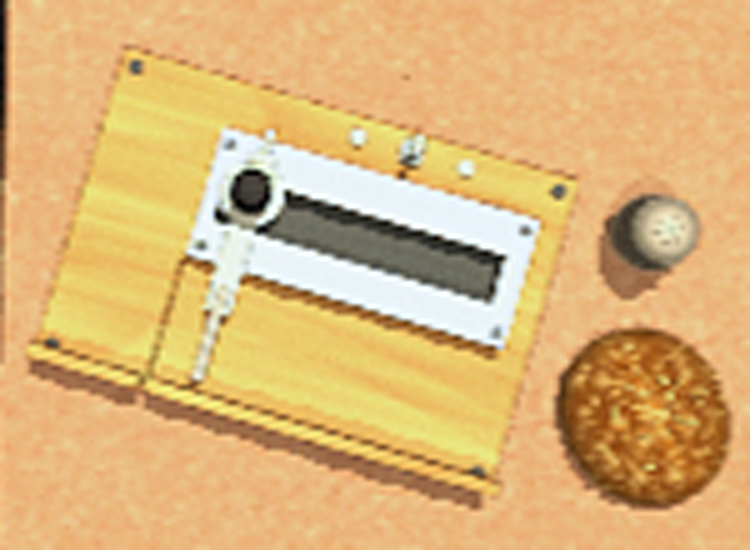

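View pics/sidec.png

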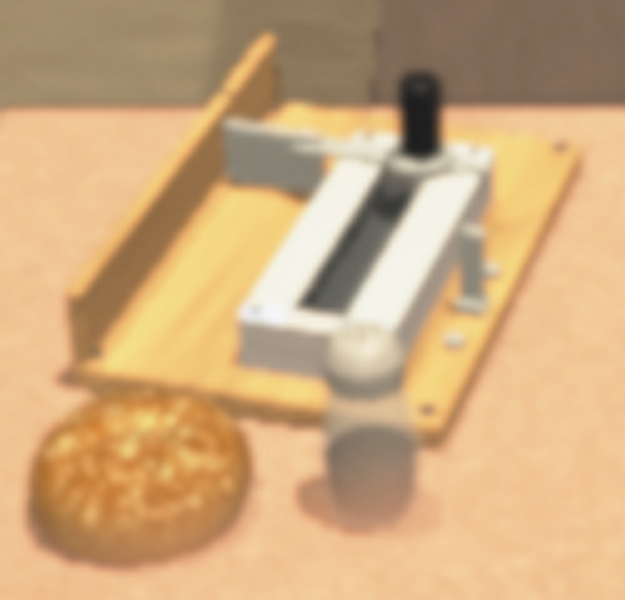

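The top crop shows the knob top at (250,188) and the fin at about (413,142), sitting between the studs at (358,137) and (467,168). The side crop shows the knob top at (421,77), the fin top at (472,228), and studs on both sides of it. That makes it the middle mark. Now I'll fit the pose and triangulate.

```bash
cat > h.py <<'E'
import numpy as np, cv2
from scipy.optimize import least_squares
from rig import robot
def P(n):
    c=robot.camera_info(n); K=np.array([[c["fx"],0,c["cx"]],[0,c["fy"],c["cy"]],[0,0,1]]); return K,c["rvec"],c["tvec"]
def proj(cam,X): return cv2.projectPoints(np.atleast_2d(np.float64(X)),cam[1],cam[2],cam[0],None)[0][:,0]
def pm(cam): return cam[0]@np.c_[cv2.Rodrigues(cam[1])[0],cam[2]]
def tri(c1,c2,a,b):
    X=cv2.triangulatePoints(pm(c1),pm(c2),np.float64(a),np.float64(b)); return X[:3,0]/X[3,0]
def G(p,X):
    X=np.atleast_2d(X)/1000.; c,s=np.cos(p[2]),np.sin(p[2]); return np.c_[p[0]+c*X[:,0]-s*X[:,1],p[1]+s*X[:,0]+c*X[:,1],X[:,2]]
def inv(p,X):
    c,s=np.cos(p[2]),np.sin(p[2]); d=np.array(X[:2])-p[:2]; return 1000*np.array([c*d[0]+s*d[1],-s*d[0]+c*d[1],X[2]])
E
python3 - <<'E'
from h import *
T,S=P("top"),P("side")
t=lambda u,v:(280+u/5-.4,165+v/5-.4); s=lambda u,v:(220+u/5-.4,180+v/5-.4)
mt=[((127.5,-87.5,15),(127,48)),((-127.5,-87.5,15),(577,180)),((62,-58,43),(222,130)),((-110,-58,43),(540,220)),((62,12,43),(190,258)),((-110,12,43),(505,350))]
ms=[((62,-58,43),(492,150)),((-110,-58,43),(400,345)),((-110,12,43),(243,322)),((-127.5,-87.5,15),(440,440)),((127.5,-87.5,15),(582,150))]
def f(p,both=(1,1)):
    r=[]
    if both[0]: r.append(proj(T,G(p,[m[0] for m in mt]))-[t(*m[1]) for m in mt])
    if both[1]: r.append(proj(S,G(p,[m[0] for m in ms]))-[s(*m[1]) for m in ms])
    return np.vstack(r).ravel()
for b in((1,0),(0,1),(1,1)):
    r=least_squares(f,[.42,.05,1.3],args=(b,)); print(b,r.x,np.abs(r.fun).max())
p=r.x; np.save("p.npy",p)
for n,a,b in (("knobtop",(250,188),(421,77)),("fintop",(414,139),(472,228)),("stud1",(358,137),(490,270)),("stud2",(467,168),(455,338)),("shaker top",(664,228),(366,335))):
    X=tri(T,S,t(*a),s(*b)); print(n,X.round(4),"own",inv(p,X).round(1))
def onz(z,uv):
    q=least_squares(lambda w:(proj(T,[w[0],w[1],z])-uv).ravel(),[.4,0]).x; return np.r_[q,z]
for n,z,a in (("knob",.091,(250,188)),("fin",.059,(414,139)),("stud1",.02,(358,137)),("stud2",.02,(467,168)),("roll",.02,(645,418))):
    X=onz(z,t(*a));print(n,X.round(4),inv(p,X).round(1))
print(G(p,(38,-28,75)))
E
```

```text
(1, 0) [ 0.41266797 -0.19728906  1.30727731] 0.8318166620593388
(0, 1) [ 0.41478084 -0.20136289  1.31537299] 1.562062663727204
(1, 1) [ 0.41375848 -0.19840843  1.31237664] 2.108921881835272
knobtop [ 0.4515 -0.1669  0.0915] own [ 40.1 -28.4  91.5]
fintop [ 0.4782 -0.2509  0.0596] own [-34.3 -75.8  59.6]
stud1 [ 0.4845 -0.2237  0.0192] own [ -6.4 -74.9  19.2]
stud2 [ 0.469  -0.2818  0.0204] own [-66.5 -74.7  20.4]
shaker top [ 0.4353 -0.3748  0.0854] own [-165.   -65.9   85.4]
knob [ 0.4511 -0.1669  0.091 ] [ 40.  -28.1  91. ]
fin [ 0.4801 -0.2509  0.059 ] [-33.7 -77.6  59. ]
stud1 [ 0.4842 -0.2237  0.02  ] [ -6.4 -74.6  20. ]
stud2 [ 0.4687 -0.2819  0.02  ] [-66.7 -74.4  20. ]
roll [ 0.3381 -0.3771  0.02  ] [-192.1   27.5   20. ]
[[ 0.45053976 -0.16882571  0.075     ]]
```

Everything agrees. The knob is at about (0.451, -0.167) with its top at 91 mm, and the fin is 74–75 mm from the knob along the guide, so the mark is 0.075. Next I approach with the closing axis along the guide's x.

```bash
cat >> h.py <<'E'
yaw=1.3105; gx=np.array([np.cos(yaw),np.sin(yaw),0]); gy=np.array([-gx[1],gx[0],0]); knob=np.array([.4511,-.1672,.075])
def Rot(sg): return np.c_[np.cross(sg*gx,[0,0,-1]),sg*gx,[0,0,-1]]
def st(tag=""):
    s=robot.get_state(); d=s["ee_pos"]-knob; f=s["force"]
    print(tag,f't={s["time"]:.2f} own dx={d@gx*1000:.1f} dy={d@gy*1000:.1f} z={s["ee_pos"][2]*1000:.1f} Fx={f@gx:.1f} Fy={f@gy:.1f} Fz={f[2]:.1f} op={s["opening"]*1000:.1f} g={s["grasp_force"]:.1f}'); return s
E
python3 - <<'E'
from h import *
s=robot.get_state(); q0=s["qpos"]
best=None
for sg in(1,-1):
    q=robot.ik(knob+[0,0,.13],Rot(sg)); print(sg,None if q is None else np.round(q,2))
    if q is not None:
        c=np.abs(np.array(q)-q0).max()
        if best is None or c<best[0]: best=(c,sg)
sg=best[1]; print("use",sg)
robot.move_ptp(knob+[0,0,.13],Rot(sg)); st()
c=P("wrist"); cv2.imwrite("pics/w1.png",robot.grab_frame("wrist")[:,:,::-1])
print("knob top proj",proj(c,knob+[0,0,.016]), "fin top", proj(c,knob-.075*gx-.0485*gy+[0,0,-.016]))
E
```

```text
1 [-0.56  0.28  0.99  2.01 -0.28  1.    1.88]
-1 [-0.5   0.26  0.92  2.01 -0.25  0.99 -1.29]
use -1
 t=2.99 own dx=0.6 dy=-0.2 z=205.0 Fx=-0.2 Fy=0.1 Fz=-0.3 op=94.1 g=0.0
knob top proj [[319.43830851 205.82217722]] fin top [[406.07535791 142.14614286]]
```

View pics/w1.png

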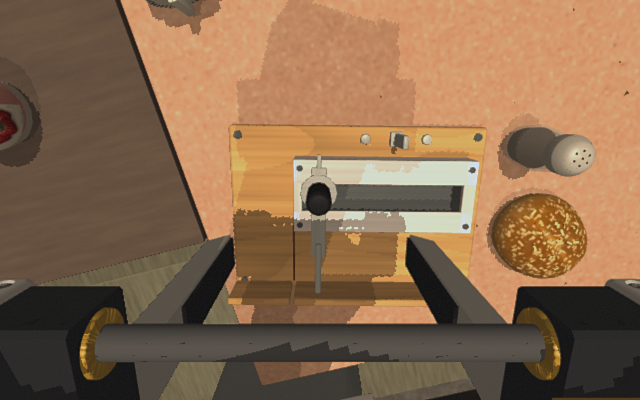

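The wrist view shows the knob's top at about (318,206), against a prediction of (319,206). The guide lies square to the image and the fin at (399,140) is midway between the studs at (365,139) and (427,139). I'll descend and grip.

```bash
python3 - <<'E'
from h import *
print(robot.move_linear(knob+[0,0,.0],.15,threshold=15)); st()
robot.gripper_to(.06)
robot.gripper_to(0.015); st("gripped")
E
```

```text
False
 t=4.06 own dx=-0.1 dy=-0.4 z=75.6 Fx=0.3 Fy=-0.6 Fz=-0.4 op=94.2 g=0.0
gripped t=5.45 own dx=1.1 dy=-0.0 z=75.0 Fx=7.6 Fy=0.3 Fz=1.8 op=21.5 g=30.0
```

```bash
python3 - <<'E'
from h import *
x0=1.1; tgt=lambda d,y: knob+gx*(x0-d-2)/1000+gy*y/1000   # 2mm for arm give under the spring
robot.move_linear(tgt(75,0),.06); s=st("drawn")
found=None
for k in (0,2,4,6,8,10,-2,-4,-6,-8,-10):
    d=75+k
    robot.move_linear(tgt(d,0),.05)
    hit=robot.move_linear(tgt(d,7),.03,threshold=5)
    s=st(f"probe {d} hit={hit}")
    if (s["ee_pos"]-knob)@gy>.0045: found=d;break
    if s["time"]>30 or s["opening"]<.018: break
print(found)
E
```

```text
drawn t=6.87 own dx=-74.1 dy=0.5 z=74.9 Fx=12.6 Fy=5.3 Fz=10.6 op=21.0 g=30.0
probe 75 hit=True t=7.33 own dx=-72.8 dy=2.7 z=74.9 Fx=12.5 Fy=0.4 Fz=8.8 op=21.2 g=30.0
probe 77 hit=True t=7.78 own dx=-74.8 dy=2.6 z=74.9 Fx=12.5 Fy=0.2 Fz=8.3 op=21.1 g=30.0
probe 79 hit=True t=8.24 own dx=-76.8 dy=2.6 z=74.9 Fx=12.6 Fy=0.2 Fz=7.5 op=21.3 g=30.0
probe 81 hit=True t=8.70 own dx=-78.8 dy=2.6 z=74.9 Fx=12.2 Fy=0.5 Fz=8.1 op=21.5 g=30.0
probe 83 hit=True t=9.16 own dx=-80.8 dy=2.6 z=74.9 Fx=13.3 Fy=-0.2 Fz=8.1 op=21.0 g=30.1
probe 85 hit=True t=9.62 own dx=-82.8 dy=2.6 z=74.9 Fx=13.0 Fy=0.9 Fz=8.8 op=21.8 g=30.1
probe 73 hit=True t=10.18 own dx=-70.8 dy=2.7 z=74.8 Fx=12.3 Fy=0.4 Fz=7.5 op=21.1 g=30.1
probe 71 hit=True t=10.64 own dx=-68.9 dy=2.8 z=74.8 Fx=11.4 Fy=0.1 Fz=6.9 op=21.3 g=30.1
probe 69 hit=True t=11.10 own dx=-67.1 dy=2.8 z=74.8 Fx=12.0 Fy=-0.1 Fz=7.4 op=21.3 g=30.1
probe 67 hit=True t=11.56 own dx=-65.1 dy=2.5 z=74.8 Fx=11.2 Fy=0.7 Fz=5.8 op=21.5 g=30.1
probe 65 hit=True t=12.02 own dx=-63.1 dy=2.4 z=74.8 Fx=11.8 Fy=-0.3 Fz=5.4 op=21.7 g=30.2
None
```

The probes stopped early. The preload against the slot's far side (Fy 5.3 N) was simply released to about 0, so none of them was a real contact. I'll redo them from the unloaded position.

```bash
python3 - <<'E'
from h import *
x0=1.1; tgt=lambda d,y: knob+gx*(x0-d-1.5)/1000+gy*y/1000
found=None
for d in range(66,87,2):
    robot.move_linear(tgt(d,2.5),.05)
    a=robot.get_state(); 
    hit=robot.move_linear(tgt(d,9.5),.03,threshold=6)
    s=st(f"probe {d} start Fy={a['force']@gy:.1f} dy={(a['ee_pos']-knob)@gy*1000:.1f} hit={hit}")
    if (s["ee_pos"]-knob)@gy>.0075: found=d;break
    if s["time"]>30 or s["opening"]<.018: break
print(found)
E
```

```text
probe 66 start Fy=0.0 dy=2.4 hit=True t=12.47 own dx=-63.9 dy=2.9 z=75.0 Fx=7.1 Fy=-6.8 Fz=-4.1 op=21.3 g=30.1
probe 68 start Fy=-0.4 dy=2.2 hit=True t=12.93 own dx=-65.7 dy=3.5 z=75.0 Fx=8.5 Fy=-5.2 Fz=-1.9 op=21.9 g=30.1
probe 70 start Fy=-0.3 dy=2.2 hit=False t=13.57 own dx=-68.6 dy=9.5 z=74.9 Fx=12.6 Fy=0.2 Fz=3.3 op=21.6 g=30.1
70
```

The nose entered at a draw of about 69.7 mm. Now I'll push it fully in and ease the load onto the notch edge.

```bash
python3 - <<'E'
from h import *
x0=1.1; tgt=lambda d,y: knob+gx*(x0-d-1.5)/1000+gy*y/1000
print(robot.move_linear(tgt(70,17),.03,threshold=8)); s=st("in")
y=(s["ee_pos"]-knob)@gy*1000
print(robot.move_linear(tgt(65,y),.02,threshold=9)); s=st("eased")
E
```

```text
True
in t=13.79 own dx=-67.7 dy=11.8 z=75.0 Fx=4.3 Fy=-4.0 Fz=1.5 op=21.5 g=30.1
True
eased t=14.00 own dx=-67.4 dy=11.6 z=75.0 Fx=-2.9 Fy=0.2 Fz=1.1 op=21.2 g=30.1
```

```bash
python3 - <<'E'
from h import *
s=robot.get_state(); d=(s["ee_pos"]-knob)*1000; X=lambda x,y: knob+gx*x/1000+gy*y/1000
robot.move_linear(X(d@gx-1.8,11.6),.03); st("centred")
print(robot.move_linear(X(d@gx-1.8,18),.03,threshold=12)); s=st("push")
y=(s["ee_pos"]-knob)@gy*1000
print(robot.move_linear(X(d@gx+4,y),.02,threshold=9)); st("eased")
robot.pause(.2); st("hold")
c=P("wrist");cv2.imwrite("pics/w2.png",robot.grab_frame("wrist")[:,:,::-1])
E
```

```text
centred t=14.25 own dx=-67.9 dy=11.6 z=74.9 Fx=9.3 Fy=-0.5 Fz=3.5 op=21.6 g=30.1
True
push t=14.46 own dx=-67.6 dy=12.4 z=75.1 Fx=2.1 Fy=-3.9 Fz=-2.5 op=21.3 g=30.1
True
eased t=14.67 own dx=-67.4 dy=12.3 z=75.1 Fx=-2.4 Fy=0.0 Fz=0.7 op=21.2 g=30.1
hold t=14.87 own dx=-67.4 dy=12.3 z=75.1 Fx=-4.5 Fy=-1.5 Fz=3.0 op=21.5 g=30.1
```

The blocked contact was at dy≈2.5 and the end stop is at ≈11.6. That is 9 mm apart, as expected for 0.002→0.011, so it is fully in. The notch now carries the spring load (Fx<0), so I'll let go.

```bash
python3 - <<'E'
from h import *
robot.gripper_to(.05); s=st("open")
robot.move_linear(s["ee_pos"]+[0,0,.13],.15); st("up")
c=P("wrist");im=robot.grab_frame("wrist");cv2.imwrite("pics/w3.png",cv2.resize(im[100:320,200:520],None,fx=2.5,fy=2.5,interpolation=cv2.INTER_CUBIC)[:,:,::-1])
for n,v in(("catch 11",10.9),("catch 9",9),("catch 0",0)):
    print(n,(proj(c,knob+gx*-.0685+gy*(v+.6)/1000+[0,0,.016])-[200,100])*2.5)
E
```

```text
open t=15.55 own dx=-66.9 dy=12.5 z=74.9 Fx=-0.3 Fy=0.3 Fz=-0.3 op=49.6 g=0.0
up t=16.57 own dx=-66.8 dy=12.9 z=204.2 Fx=-0.4 Fy=0.2 Fz=-0.6 op=49.9 g=0.0
catch 11 [[311.84157566 258.21330271]]
catch 9 [[312.02194027 252.54187575]]
catch 0 [[312.88505827 225.40179149]]
```

View pics/w3.png

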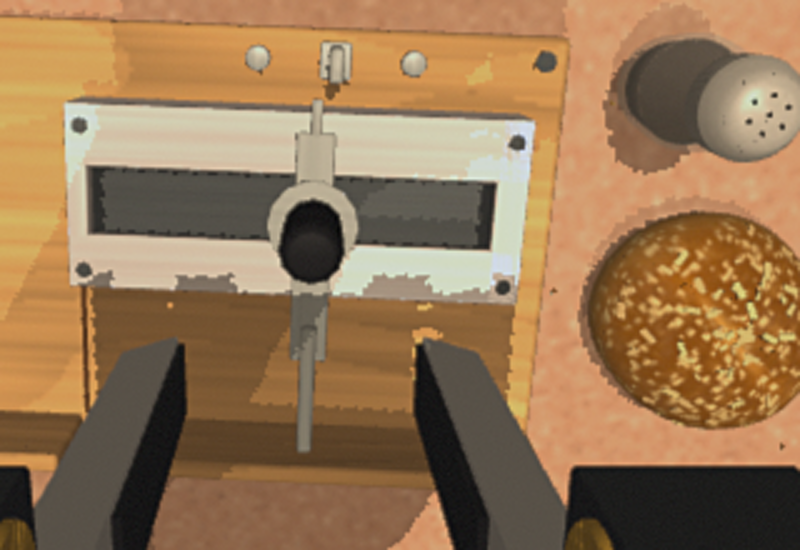

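The image shows the gauge hooked near the fin. The knob's top is at about (311,257), against a fully-in prediction of (312,258), and the roll and shaker have not moved. I'm handing it in.

```bash
python3 -c "
from rig import robot
print(robot.sign_off())"
```

```text
the job is handed in; nothing more can be done
None
```

The gauge is hooked in the middle notch (the 0.075 mark), found by feel about 6 mm short of the fin; the knob is fully shifted and released with no snap-back, the roll and shaker have not moved, the jam jar was never approached, and I handed it in at about 17 s.

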